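# Weigh the square specimen basket on the spring scale

### The arm

A 7-joint arm with a two-finger parallel gripper is mounted at the origin on the work surface. World frame = base frame: x ahead of the robot, y to its left, z up, the work surface at z = 0. Lengths are in m, angles in rad, forces in N, time in s.
With the tool pointing down it reaches from about 0.4 to 0.85 m from the base axis. Payload 4.5 kg.
Tool frame: the origin (TCP) lies midway between the tips of the shut fingers; the grasp point (between the pads) lies 19 mm behind it (bot.hold_point_z is the distance from the TCP to the grasp point, in m); z points along the fingers, y is the line along which they close (so a half turn about z gives the same grasp; the last joint's range is limited). The gripper opens to 85 mm and grips with 20 to 120 N. Pads are 22 mm wide; open, the fingers measure 114 mm over their backs; the gripper's body (76 mm by 85 mm) begins 54 mm behind the grasp point. The pads swing forward as they close: fully open they stand 13 mm farther back than shut.
Start: joints at [-1.108, 0.689, -0.195, 1.565, 0.157, 0.902, -0.215], TCP at [0.26, 0.568, 0.231] pointing down, gripper open.
Joint ranges: [-3.01, 3.01], [-0.46, 2.08], [-1.47, 1.51], [0.13, 2.56], [-1, 4.14], [0.04, 2.09], [-2.66, 2.66]. Speed limits (rad/s): [2.57, 2.57, 3.14, 3.14, 3.14, 3.14, 3.14].

### API

Orientations are given as a unit quaternion [w, x, y, z].
In Python, from cell import bot gives the robot as it stands. Calls block until the motion is done:
- bot.goto(position, orientation): joint-space move of the TCP to a pose.
- bot.move_straight(position, ori=None, v=0.15, force_limit=None): straight line of the TCP; ori=None keeps the orientation; v is the mean speed in m/s. With force_limit (N) it stops when the force on the tool has changed by that much, and returns True; else False.
- bot.move_joints(angles): joint-space move.
- bot.command_gripper(opening, grip_force=None): finger opening in m; grip_force is the grip in N (None keeps the last); returns when the fingers have stopped.
- bot.dwell(seconds).
- bot.inverse_kinematics(position, orientation): joint angles nearest the present ones, or None.
- bot.grab_frame(name): name is "scene" or "top" or "wrist"; returns the picture (384x512x3 uint8, blue, green, red); there is no depth.
- bot.camera_params(name): a dict with "camera_matrix" (3x3 intrinsics, pixels), "world_from_camera" (4x4, takes a point from camera to world coordinates); the wrist camera has in their place "hand_eye" (4x4, takes a point from camera to tool coordinates, whose origin is the TCP and whose axes are the flange's). Camera axes: x right, y up, looking along -z (the intrinsics and any distortion apply to the point x, -y, -z); pixel columns grow to the right and rows downward; lengths in m; the calibration is good to about 2 mm. A picture is of the moment at which its call begins: read the wrist's pose just before it. camera_params takes no time and is no camera call.
A pose or a line that the arm cannot do raises bot.Unreachable and nothing moves.
- bot.hand_in(): hands the job in; it is judged then, once.
Readings, each from a call of its own:
- bot.current_time(): time.
- bot.current_q(): joint angles.
- bot.current_joint_vel(): joint speeds.
- bot.current_effort(): joint torques, N m.
- bot.current_ee_pos(): TCP position.
- bot.current_eef_rot(): TCP orientation.
- bot.current_force(): force on the tool from outside, world axes, zero at the start.
- bot.current_wrist_torque(): the same for the moment, N m.
- bot.current_gripper_width(): finger opening in m.
- bot.current_finger_force(): force on a finger pad.
Only numpy, scipy, OpenCV 4.12 (cv2) and the standard library are available. Lean on these libraries where they do the work, as an engineer would, in place of code of your own. Each camera call takes 0.05 s, during which the arm holds its last target. There are 200 camera calls.

### The job

Weigh the square specimen basket: take it by its black grip, hang its bail on the hook of the spring scale, and let it down slowly while still holding it, so that the pointer sinks gently and never drops, until the scale carries nearly all the weight. Then let go and leave it hanging there at rest. Leave the round basket where it stands.

Things in the scene. Friction and masses are not known exactly. Their poses are not given: they have to be found in the camera images.
- square_basket: Square stainless basket with a closed lid, 76 x 76 mm (lid 80), 55 mm tall, 0.34 to 0.48 kg, on the bench. Origin: centre of its underside; z up. A stiff bail of 6 mm wire rises from its sides y = +38 and -38 mm to a top bar along y. The bail's opening is free along x: 76 mm wide, 77 mm from lid to bar.
- basket_grip (a point): Point to pinch on the square basket's black grip, a square post 18 x 18 mm that stands on the bail's bar, from 137 to 197 mm above the underside, faces square to the basket's x and y. The point lies on its centre line, 180 mm straight above the basket's origin (45 mm over the bar). Axes as the basket's.
- bail_bar (a point): Middle of the bail's level top bar, on the wire's centre line, 135 mm straight above the basket's origin. The bar is 40 mm long, along the basket's y; beyond, the wire slopes down to the uprights (20 mm down at y = 38 mm). Axes as the basket's.
- hook_seat (a point): Where the bar's middle lies when hung in the scale's hook; sinks with it; 225 mm over the bench when empty. Hook: 8 mm rod bent to an upward V in the x-z plane, free end to -x; both sides (22 mm off) top out 23 mm above this point; its arm runs +x to a column 120 mm away, 340 mm tall. Bring the bar in from -x, over 30 mm above this point, along y, hook passing under the bar; then lower.
- pointer (a joint): Downward travel of hook and pointer in m: 0 with the scale empty, end stop at 0.058. The spring gives 120 N/m (0.4 kg brings it to 0.033; the basket to 0.028 to 0.039, according to its weight), lightly damped.
- round_basket: Bystander: round stainless basket with a closed lid, 76 mm across and 55 mm tall, with the same bail and grip as the square one (197 mm tall in all). Origin: centre of its underside.

How it is judged:
On the way, in this order (a step that is already met when the one before it is completed fails the run):
1. The square basket is held up clear of the bench, the scale still empty (contact force between the fingers and square_basket above 0.5 N and height (world z) of square_basket above 0.05 m and value of joint pointer below 0.003 m), for 0.1 s.
2. The bail lies in the hook and has drawn it down by more than 20 mm, the basket still held in the fingers (contact force between the fingers and square_basket above 0.5 N and distance between bail_bar and hook_seat below 0.025 m and value of joint pointer above 0.02 m), for 0.2 s.
At the end, for the whole second after the job is handed in: The square basket hangs by its bail in the hook (bar within 25 mm of the seat), the pointer has settled between 24 and 45 mm of travel (moving under 20 mm/s), the basket is almost still (under 60 mm/s), and the round basket is within 30 mm of where it stood (distance between bail_bar and hook_seat below 0.025 m and value of joint pointer between 0.024 and 0.045 m and velocity of joint pointer between -0.02 and 0.02 m/s and linear speed of square_basket below 0.06 m/s and distance of round_basket from where it was at the start of the episode below 0.03 m); the robot touches nothing.
It fails at once if The pointer dropped: it sank faster than 150 mm/s (velocity of joint pointer above 0.15 m/s).
It fails at once if The round basket was moved more than 30 mm (distance of round_basket from where it was at the start of the episode above 0.03 m).
It also fails if it takes over 58 s, if anything falls off the work surface, if the arm or the gripper's body presses on something with over 40 N, if the wrist force passes 120 N, or if a joint passes its speed limit or range.

## Working session

There is one attempt and no reset: what is moved stays moved. The work goes in short steps, each a Python script; the robot and the scene stay as the last script left them, time stands still between calls to the robot, and variables do not carry over. Pictures are saved under pics/ and viewed, at most 10 in all, crops included, and the job is handed in when it is done.

```bash
mkdir -p pics; python3 - <<'E'
from cell import bot
import cv2,numpy as np
for n in("scene","top"):
    cv2.imwrite(f"pics/{n}0.png",bot.grab_frame(n))
    p=bot.camera_params(n);print(n,{k:np.round(v,4).tolist() if not isinstance(v,str) else v for k,v in p.items()})
print(bot.camera_params("wrist"),bot.current_eef_rot(),bot.current_time(),bot.hold_point_z)
E
```

```text
scene {'camera_matrix': [[356.5, 0.0, 250.155], [0.0, 356.5, 196.023], [0.0, 0.0, 1.0]], 'world_from_camera': [[0.5546, -0.5279, 0.6432, 1.0979], [0.832, 0.3424, -0.4365, -0.3278], [0.0102, 0.7772, 0.6291, 0.6384], [0.0, 0.0, 0.0, 1.0]]}
top {'camera_matrix': [[436.1437, 0.0, 256.6088], [0.0, 436.1437, 195.6281], [0.0, 0.0, 1.0]], 'world_from_camera': [[-0.0172, 0.9859, -0.1662, 0.4159], [-0.9996, -0.0209, -0.0204, -0.0089], [-0.0236, 0.1657, 0.9859, 1.2739], [0.0, 0.0, 0.0, 1.0]]}
{'camera_matrix': array([[270.25076949,   0.        , 255.97245931],
       [  0.        , 270.25076949, 187.05233224],
       [  0.        ,   0.        ,   1.        ]]), 'hand_eye': array([[ 1.50502138e-03,  9.50897738e-01,  3.09501578e-01,
         7.98019542e-02],
       [ 9.99998827e-01, -1.51875283e-03, -1.96577315e-04,
        -2.73333876e-04],
       [ 2.83131473e-04,  3.09501511e-01, -9.50898909e-01,
        -1.42170713e-01],
       [ 0.00000000e+00,  0.00000000e+00,  0.00000000e+00,
         1.00000000e+00]])} [-9.88415440e-05  2.12711067e-01  9.77114781e-01 -8.34720501e-04] 0.1 0.0187
```

View pics/scene0.png

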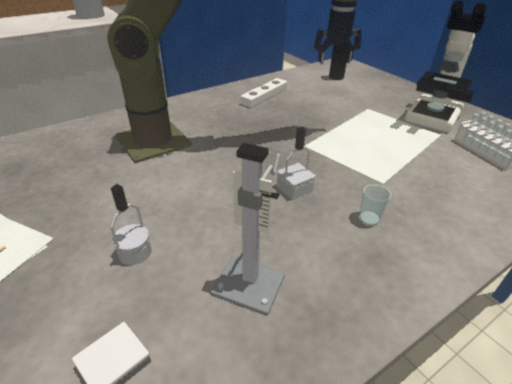

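View pics/top0.png

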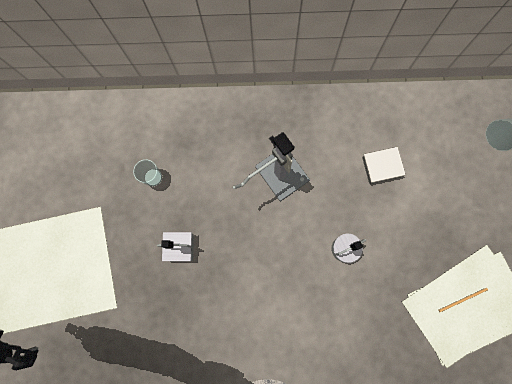

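The scene view shows the square basket at about (295,180) with its grip at (300,138), the scale column at (250,220), and the round basket at (132,245). The top view shows the square basket at (178,247), the hook end near (238,187), and the round basket at (348,248). I'll enlarge both.

```bash
python3 - <<'E'
import cv2,numpy as np
t=cv2.imread("pics/top0.png");s=cv2.imread("pics/scene0.png")
a=cv2.resize(t[120:280,150:310],(400*2//2*1,400),interpolation=cv2.INTER_CUBIC)
a=cv2.resize(t[125:275,150:310],(800,750),interpolation=cv2.INTER_CUBIC)[:600]
b=cv2.resize(s[120:220,210:340],(780,600),interpolation=cv2.INTER_CUBIC)
cv2.imwrite("pics/tc.png",a);cv2.imwrite("pics/sc.png",b)
E
```

```text
(no output)
```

View pics/tc.png

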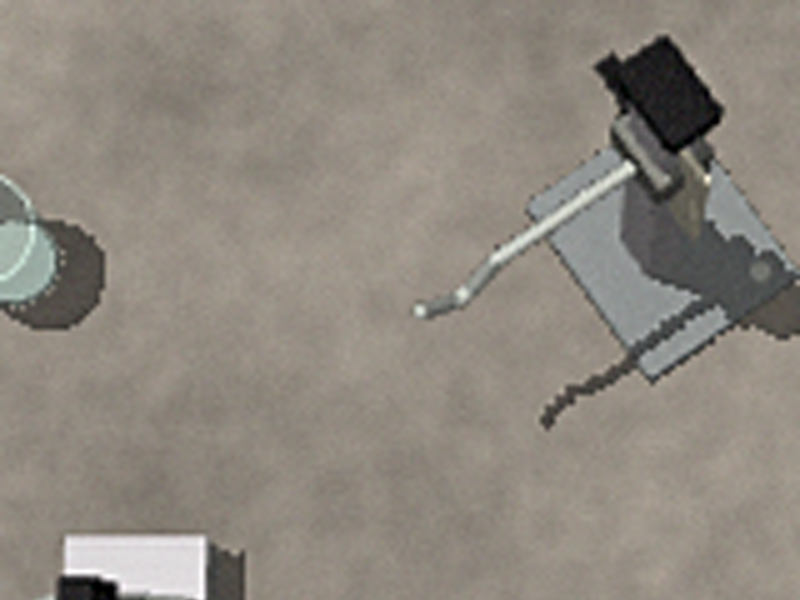

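View pics/sc.png

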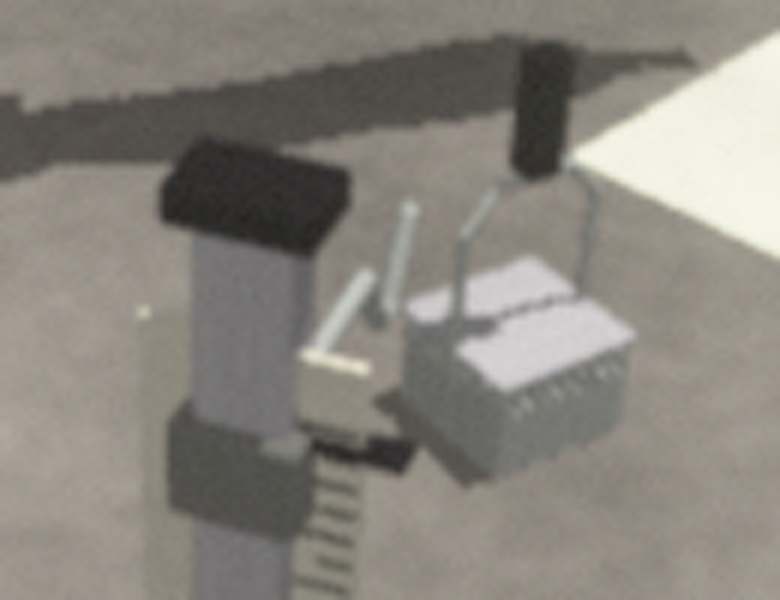

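Enlarged top view: hook tip at about (234,187.2), V bottom (242.4,184.2), inner peak (248.4,177.4). Enlarged scene view: tip (278.3,153.8), inner peak (271.7,165.3), V bottom (273.8,173). The square basket's grip top is at about (301.2,128) and its foot at (299.3,149).

```bash
cat > h.py <<'E'
import numpy as np,cv2
from cell import bot
def P(n):
    p=bot.camera_params(n);M=np.linalg.inv(p["world_from_camera"]);return p["camera_matrix"]@np.diag([1,-1,-1])@M[:3]
def tri(Ps,uvs):
    A=[]
    for Q,(u,v) in zip(Ps,uvs): A+=[u*Q[2]-Q[0],v*Q[2]-Q[1]]
    X=np.linalg.svd(np.array(A))[2][-1];X=X[:3]/X[3]
    e=[np.hypot(*((Q@np.r_[X,1])[:2]/(Q@np.r_[X,1])[2]-uv)) for Q,uv in zip(Ps,uvs)]
    return X,np.round(e,2)
def onz(Q,uv,z):
    A=np.c_[Q[:,:2],-np.r_[uv,1]];return np.linalg.solve(A,-Q[:,2]*z-Q[:,3])[:2]
E
python3 - <<'E'
from h import *
T,S=P("top"),P("scene")
for n,a,b in(("tip",(234,187.2),(278.3,153.8)),("peak2",(248.4,177.4),(271.7,165.3)),("bot",(242.4,184.2),(273.8,173))):
    print(n,*tri([T,S],[a,b]))
t=cv2.imread("pics/top0.png")
cv2.imwrite("pics/tg.png",cv2.resize(t[225:270,150:210],(800,600),interpolation=cv2.INTER_CUBIC))
E
```

```text
tip [0.61188311 0.06770239 0.24529708] [0.66 1.15]
peak2 [0.63572981 0.03302364 0.24310456] [0.75 1.37]
bot [0.62511557 0.04897124 0.21218853] [0.53 0.96]
```

View pics/tg.png

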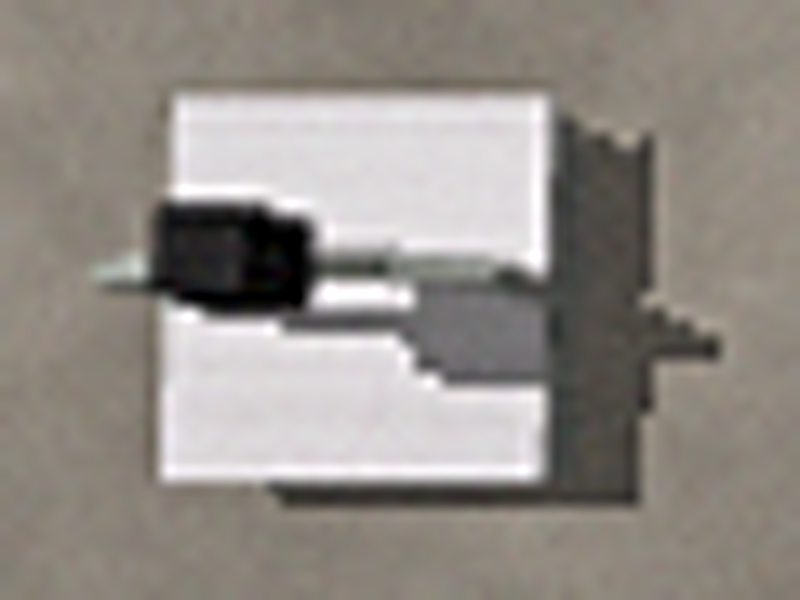

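Enlarged top view: grip top face is centred at about (165,243.3), lid corners in the crop are (172,95), (550,95), (547,482), (158,482), and the bail lies almost along the image horizontal (world y).

```bash
python3 - <<'E'
from h import *
T,S=P("top"),P("scene")
print("griptop",*tri([T,S],[(165.,243.3),(301.2,127.7)]))
print("gripfoot/bar",*tri([T,S],[(150+275/13.33,225+265/13.33),(210+535/6,120+176/6)]))
c=[onz(T,(150+x/13.33,225+y/13.33),.055) for x,y in((172,95),(550,95),(547,482),(158,482))]
c=np.array(c);print("lid",c.round(4),c.mean(0),"yaws",[np.degrees(np.arctan2(*(c[(i+1)%4]-c[i])[::-1])).round(1) for i in range(4)])
s=[onz(S,(210+x/6,120+y/6),.055) for x,y in((405,302),(535,258),(635,335),(500,388))]
s=np.array(s);print("lidS",s.round(4),s.mean(0),[np.degrees(np.arctan2(*(s[(i+1)%4]-s[i])[::-1])).round(1) for i in range(4)])
# hook arm direction
a=onz(T,(150+630/5,125+168/5),.245);b=onz(T,(150+492/5,125+262/5),.245);print("arm",np.degrees(np.arctan2(*(a-b)[::-1])),a)
print("coltop",onz(T,(282.4,144),.34),"glass",onz(T,(146,170),.09))
print("base pl edge yaw",np.degrees(np.arctan2(*(onz(T,(150+530/5,125+210/5),.0)-onz(T,(150+655/5,125+380/5),.0))[::-1])))
E
```

```text
griptop [0.48368986 0.24315885 0.19668742] [0.6  0.85]
gripfoot/bar [0.48358603 0.24384688 0.1312242 ] [0.72 1.04]
lid [[0.523  0.2814]
 [0.5214 0.2015]
 [0.4409 0.2015]
 [0.4423 0.2829]] [0.48190003 0.24179537] yaws [np.float64(-91.1), np.float64(180.0), np.float64(89.0), np.float64(-1.0)]
lidS [[0.4469 0.2073]
 [0.4514 0.2838]
 [0.5269 0.2815]
 [0.5245 0.2024]] [0.48742196 0.24374793] [np.float64(86.6), np.float64(-1.7), np.float64(-91.7), np.float64(176.4)]
arm -56.31929792017139 [ 0.67936669 -0.03618438]
coltop [ 0.68793444 -0.04862669] glass [0.69472043 0.32384289]
base pl edge yaw 34.565912677347015
```

```bash
cat >> h.py <<'E'
from math import radians as rad,cos,sin
def q(deg): return [0,cos(rad(deg)/2),sin(rad(deg)/2),0]
def Pw():
    from scipy.spatial.transform import Rotation as R
    p=bot.camera_params("wrist");w,x,y,z=bot.current_eef_rot()
    M=np.eye(4);M[:3,:3]=R.from_quat([x,y,z,w]).as_matrix();M[:3,3]=bot.current_ee_pos()
    M=np.linalg.inv(M@p["hand_eye"]);return p["camera_matrix"]@np.diag([1,-1,-1])@M[:3]
def px(Q,X): a=Q@np.r_[X,1];return (a[:2]/a[2]).round(1)
E
python3 - <<'E'
from h import *
G=[.4835,.243];yaw=-1.2
bot.goto([*G,.30],q(180+yaw))
W=Pw();f=bot.grab_frame("wrist");cv2.imwrite("pics/w1.png",f)
print(bot.current_q().round(2) if hasattr(bot.current_q(),'round') else bot.current_q(),bot.current_time())
print("grip top",px(W,[*G,.197]),"tip",px(W,[.6119,.0677,.2453]),"peak",px(W,[.6357,.033,.243]))
np.save("W1.npy",W)
E
```

```text
[-0.33  0.51 -0.36  1.72  0.21  0.95  0.78] 1.6333
grip top [254.4 187.8] tip [ 69.3 337.6] peak [ 40.9 355.3]
```

View pics/w1.png

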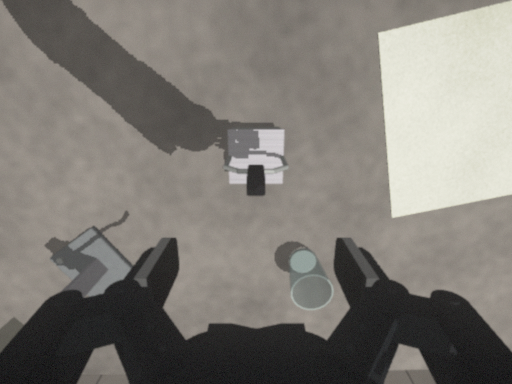

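Wrist view: the grip top sits at about (256,188), where I predicted (254,188), so the estimate holds to about 2 mm. The fingers are clear of the glass. Grasping now.

```bash
python3 - <<'E'
from h import *
G=[.4835,.243];o=q(178.8)
bot.move_straight([*G,.166],o,v=.1)
f0=np.array(bot.current_force())
bot.command_gripper(.0,60)
print(bot.current_gripper_width(),bot.current_finger_force())
bot.move_straight([*G,.31],o,v=.1)
bot.dwell(.3);print(np.array(bot.current_force())-f0,bot.current_gripper_width())
# staging: 110 mm out along hook -x, bar 40 mm above the seat
a=rad(-55.8);seat=np.array([.6238,.0504]);ux=np.array([cos(a),sin(a)])
p=seat-.12*ux
bot.goto([*p,.31],q(180-55.8))
W=Pw();cv2.imwrite("pics/w2.png",bot.grab_frame("wrist"));np.save("W2.npy",W)
s=bot.grab_frame("scene");cv2.imwrite("pics/s2.png",cv2.resize(s[90:230,190:360],(728,600),interpolation=cv2.INTER_CUBIC))
print(bot.current_q(),bot.current_time(),bot.current_ee_pos())
E
```

```text
0.017282801514935487 58.95348072052002
[-0.46993928 -0.44068861 -2.24902664] 0.017024178436666135
[-0.28999227  0.53263443 -0.09152128  1.61619463  0.05349143  0.9957087
  0.20188227] 6.3583 [0.55556098 0.15122024 0.30986289]
```

View pics/s2.png

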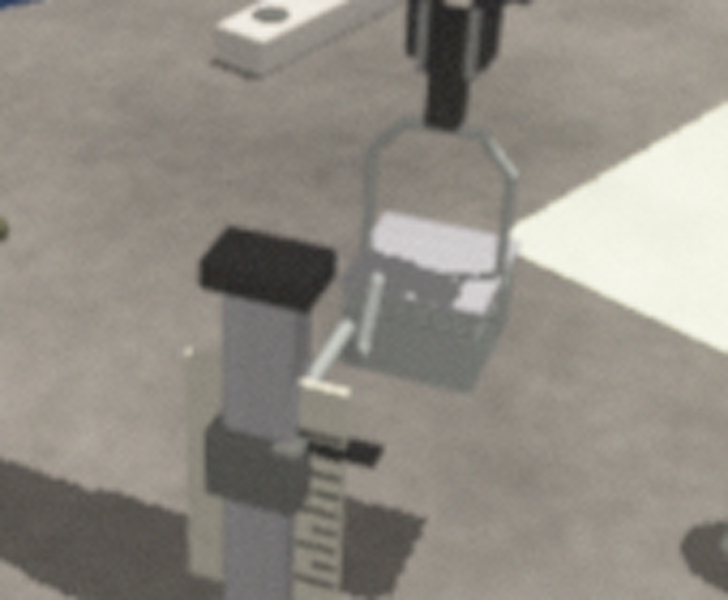

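View pics/w2.png

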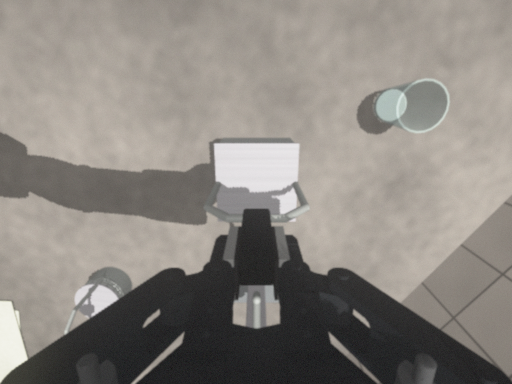

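The scene view shows the basket held upright with its bail facing the hook. In the wrist view the hook tip (257,300) lines up laterally with the grip (257,235). Next I bring the bar in over the hook, weighing it on the way.

```bash
cat >> h.py <<'E'
def fz(n=20):
    r=[]
    for _ in range(n): bot.dwell(.01);r.append(bot.current_force()[2])
    return round(float(np.mean(r)),3),round(float(np.std(r)),3)
a=rad(-55.8);seat=np.array([.6238,.0504]);ux=np.array([cos(a),sin(a)])
E
python3 - <<'E'
from h import *
print("pred tip",px(np.load("W2.npy"),[.6119,.0677,.2453]))
print("free",fz())
print(bot.move_straight([*(seat-.12*ux),.298],v=.05))
print(bot.move_straight([*seat,.298],v=.06,force_limit=4))
bot.dwell(.3);print("over",fz(),bot.current_ee_pos(),bot.current_time())
s=bot.grab_frame("scene");s=s[100:220,200:345];t=bot.grab_frame("top")[120:240,190:300]
h=lambda i,w:cv2.resize(i,(w,400),interpolation=cv2.INTER_CUBIC)
cv2.imwrite("pics/s3.png",np.hstack([h(s,430),h(t,366)]))
E
```

```text
pred tip [256.2 300.8]
free (-3.412, 0.524)
False
False
over (-3.194, 0.583) [0.62378206 0.05040665 0.29800863] 9.5333
```

View pics/s3.png

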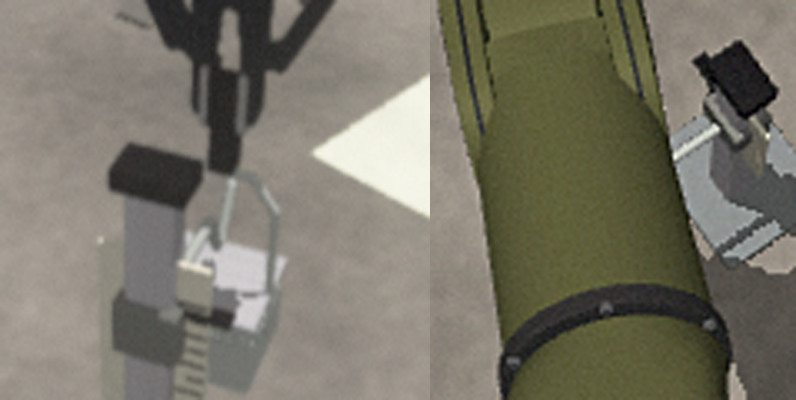

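The scene shows the bar over the hook with the inner arm passing into the bail; the arm blocks the top view. The tip prediction (256.2,300.8) matched the picture. Now lowering slowly and tracking force.

```bash
python3 - <<'E'
from h import *
F0=fz(100);print("free",F0)
z=.264
bot.move_straight([*seat,z],v=.03)
print(z,fz(30))
for z in (.256,.250,.244,.238,.234):
    bot.move_straight([*seat,z],v=.02); print(z,fz(40),np.round(bot.current_wrist_torque(),2))
print(bot.current_time(),bot.current_ee_pos())
E
```

```text
free (-3.357, 0.618)
0.264 (-3.366, 0.466)
0.256 (-2.767, 0.488) [-0.1  -0.17  0.02]
0.25 (-2.211, 0.489) [-0.14 -0.19 -0.01]
0.244 (-1.418, 0.538) [-0.2  -0.31 -0.02]
0.238 (-0.707, 0.479) [-0.17 -0.32 -0.01]
0.234 (-0.347, 0.447) [-0.25 -0.42 -0.02]
15.9167 [0.62388863 0.05035838 0.23406109]
```

```bash
python3 - <<'E'
from h import *
bot.move_straight([*seat,.2312],v=.02)
r=[]
for _ in range(60): bot.dwell(.01);r.append(bot.current_force())
f=np.mean(r,0);print(f.round(2),"along hook x,y",f[:2]@ux,f[:2]@[-ux[1],ux[0]],bot.current_time())
E
```

```text
[ 1.9  -1.16  0.02] along hook x,y 2.028517577169284 0.9227641507932655 16.7083
```

```bash
python3 - <<'E'
from h import *
def F():
    r=[]
    for _ in range(40): bot.dwell(.01);r.append(bot.current_force())
    f=np.mean(r,0);return np.round([f[:2]@ux,f[:2]@[-ux[1],ux[0]],f[2]],2)
for d in (.0015,.003,.0045,.006):
    bot.move_straight([*(seat+d*ux),.2312],v=.01);f=F();print(d,f)
    if f[0]<.4: break
z=.2312+f[2]/120
bot.move_straight([*(seat+d*ux),z],v=.01);print(z,F(),bot.current_time())
E
```

```text
0.0015 [ 1.55  0.12 -0.09]
0.003 [-2.49 -0.55 -0.03]
0.23095 [-5.09 -0.76 -0.15] 18.5583
```

```bash
python3 - <<'E'
from h import *
def F():
    r=[]
    for _ in range(40): bot.dwell(.01);r.append(bot.current_force())
    f=np.mean(r,0);return np.round([f[:2]@ux,f[:2]@[-ux[1],ux[0]],f[2]],2)
d=.003
for _ in range(5):
    d-=.0006
    bot.move_straight([*(seat+d*ux),.2312],v=.01);f=F();print(d,f,bot.current_time())
    if f[0]>-.8: break
E
```

```text
0.0024000000000000002 [-5.03 -0.88 -0.1 ] 19.1417
0.0018000000000000004 [-3.88 -0.96 -0.06] 19.725
0.0012000000000000005 [-1.67 -0.87  0.07] 20.3083
0.0006000000000000006 [ 1.36 -0.96 -0.04] 20.8917
```

Close to lateral balance and the vertical load is zero. Opening the fingers gently.

```bash
python3 - <<'E'
from h import *
p=seat+.0009*ux
bot.move_straight([*p,.2312],v=.01);bot.dwell(.3)
bot.command_gripper(.017,20);bot.dwell(.5)
bot.command_gripper(.055,20)
print(bot.current_gripper_width(),np.round(bot.current_force(),2))
bot.dwell(.5)
print(bot.move_straight([*p,.30],v=.04,force_limit=6))
bot.move_straight([*p,.36],v=.1)
bot.dwell(2.5)
s=bot.grab_frame("scene")[100:260,200:345]
cv2.imwrite("pics/s4.png",cv2.resize(s,(544,600),interpolation=cv2.INTER_CUBIC))
bot.dwell(.5);s2=bot.grab_frame("scene")[100:260,200:345]
print(cv2.absdiff(s,s2).mean(),bot.current_time(),np.round(bot.current_force(),2))
E
```

```text
0.054857994067766064 [0.39 0.55 0.36]
False
1.7234913793103448 28.875 [-0.39  0.34  0.5 ]
```

View pics/s4.png

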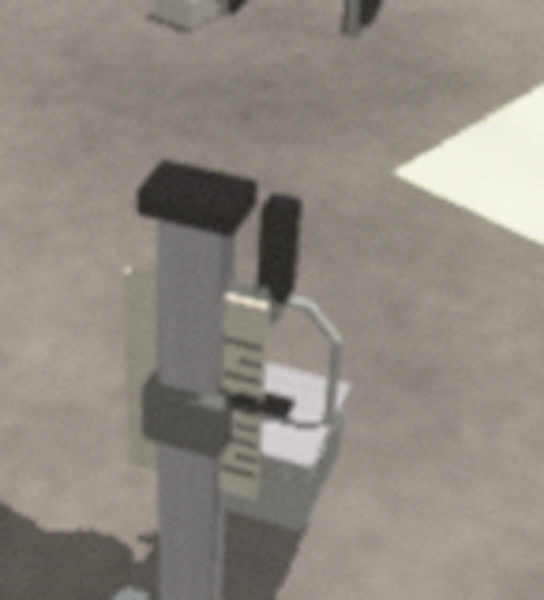

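The basket hangs upright in the hook with the pointer well down and the gripper clear above. I'll let it settle, then hand in.

```bash
python3 - <<'E'
from h import *
for w in (6,4,.3):
    bot.dwell(w);a=bot.grab_frame("scene").astype(int);bot.dwell(.1);b=bot.grab_frame("scene").astype(int)
    d=abs(a-b);print(d[140:230,220:300].mean(),d[300:,300:].mean())
print(bot.current_time(),bot.hand_in())
E
```

```text
1.8319444444444444 1.6536762503743636
1.8162037037037038 1.6413035339922133
1.8565740740740742 1.6455525606469004
the job is handed in; nothing more can be done
39.775 None
```

The square basket was hung on the scale hook, let down slowly and released; it was still, with the gripper clear, when I handed in at 39.8 s. The verdict wasn't shown, and I estimate about 28 mm of pointer travel from a weight of roughly 3.4 N.

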